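# Pack the salt cellar from behind the pot and bowl

### The arm

A 6-joint arm with a two-finger parallel gripper is mounted at the origin on the work surface. World frame = base frame: x ahead of the robot, y to its left, z up, the work surface at z = 0. Lengths are in m, angles in degrees, forces in N, time in s.
With the tool pointing down it reaches from about 0.4 to 0.825 m from the base axis. Payload 7 kg.
Tool frame: the origin (TCP) lies on the front face of the gripper's body, between the roots of the fingers; the fingertips stand 66 mm ahead of it and the grasp point (between the pads) lies 47 mm ahead of it; z points along the fingers, y is the line along which they close (so a half turn about z gives the same grasp; the last joint's range is limited). The gripper opens to 88 mm and grips with 3 to 60 N. Pads are 19 mm wide; open, the fingers measure 130 mm over their backs; the gripper's body (78 mm by 193 mm) begins 47 mm behind the grasp point.
Start: joints at [-53.91, 20.546, 0.682, 0, -70.136, -16.507], TCP at [0.226, -0.636, 0.292] pointing down, gripper open.
Joint ranges: [-176.03, 176.03], [-82.01, 121.73], [-58.28, 71.71], [-173.87, 95.51], [-174.79, -0.11], [-173.66, 173.66]. Speed limits (degrees/s): [136.94, 136.94, 172.46, 180, 180, 180].

### API

Orientations are given as [roll, pitch, yaw] about the fixed x, y, z axes, in that order (R = Rz(yaw) Ry(pitch) Rx(roll)).
In Python, from plant import ctrl gives the robot as it stands.
- The arm moves only by the tool send_rows, never from a script. Its argument "deltas" is a list of rows, each a list of 2 entries, a list of its own where there are three numbers: the shift along the tool's x, y, z each as a share of 800 mm, from -1 to 1, then the turn about the tool's z as a share of 90 degrees, from -1 to 1. A call has exactly 5 rows; each row is the pose to reach, as a shift and turn from the pose commanded when the call began, along the tool's axes at that moment; what a row does not reach only later rows make up. A row lasts 1/12 s, in which the tool goes at most 41.7 mm and 7.16 degrees, less where a joint would pass 70% of its speed; a pose out of reach is approached as far as the arm can. A call with a number of a shift or a turn outside -1 to 1 is refused whole. A call with a gripper value outside its range is refused whole. "gripper" is the opening, from 0 (shut) to 1 (fully open), set as the call begins (left out, the last holds). The fingers move at their own pace and stop on an object; the grip force is fixed at half the most. Time passes only in rows, so rows that repeat a pose let the fingers close, or fill a call up. It gives the time, the measured TCP pose, the force, the opening and the grip force at its end, in the units of the state.
- ctrl.get_obs(): the state, without advancing time (a new reading comes with each control period).
- ctrl.snapshot(name): name is "scene" or "top"; returns a dict with "color" (480x640x3 uint8, red, green, blue), "vertical_fov" (degrees; the focal length in pixels is half the picture's height over the tangent of half this angle, whatever the lens; pixels are square), "cx", "cy" (the principal point, pixels), "rvec" (rotation vector, rad) and "tvec" (3), from world to camera coordinates, as OpenCV has them. Camera axes: x right, y down, z forward; pixel columns grow to the right and rows downward; lengths in m; the calibration is good to about 2 mm. A picture is of the moment at which its call begins. There is no depth.
- ctrl.close_job(): hands the job in; it is judged then, once.
Trained networks look in a picture, given as the dict that the camera call returned (one of the last four; its "shot" number tells which), for a name from the list of things; names that differ only in an ending like _2 or _b are one class to them, and where a whole thing is asked for, a point or a joint stands for the part that bears it (a point fixed in the world has none). Each returns a list of dicts, best first, with "conf" (0 to 1); they miss things now and then, are a little off and sometimes report something else, mostly with a low value. They report only what shows in the picture. A call takes as long as a camera call. They do not tell look-alikes from the thing itself.
- ctrl.boxes_of(picture, thing): "xy" ([column, row] as shares, 0 to 1, of the picture: columns of its width, rows of its height, amid what is visible of it).
- ctrl.cut_out(picture, thing): "pixels" (480x640 bool, what is visible of it) and "xy" ([column, row] as shares, 0 to 1, of the picture: columns of its width, rows of its height, amid what is visible of it).
The state is a dict: "clock": time; "joint_pos": joint angles; "qvel": joint speeds; "tau": joint torques, N m; "tool_pos": TCP position; "orientation": TCP orientation; "force": force on the tool from outside, world axes, zero at the start; "moment": the same for the moment, N m; "opening": finger opening in m; "gripper_force": force on a finger pad.
Only numpy, scipy, OpenCV 4.12 (cv2) and the standard library are available. Lean on these libraries where they do the work, as an engineer would, in place of code of your own. Each camera call takes 0.05 s, during which the arm holds its last target. There are 200 camera calls.

### The job

Lift the terracotta pot and the soapstone bowl, which stand in front of the steel salt cellar, over to the dark metal tray; with both of them waiting there, stand the salt cellar in the open wooden case and shut its lid. Only then put the pot back on the middle of its cork mat and the bowl on the middle of its blue mat. Keep all three upright and set them down without dropping them, and leave the white grater dish and the horn spoon where they lie.

Things in the scene. Friction and masses are not known exactly. Their poses are not given: they have to be found in the camera images.
- pot: lidded hexagonal terracotta pot, 0.25 to 0.45 kg, lid fixed on: a hexagonal prism 58 mm across flats (67 mm across corners) and 80 mm high, then an 8 mm thick lid 62 mm across flats, then a round knob up to 112 mm. Origin at the centre of its underside, z up; one pair of flats faces +y and -y of its frame. At the start it stands on the middle of the cork mat, on the shelf.
- bowl: small grey soapstone bowl, 0.2 to 0.3 kg, round, outside diameter 62 mm from 10 mm up to the rim, 45 mm high, wall 6 mm, open above. Origin at the centre of its underside, z up. At the start it stands on the middle of the blue mat, on the shelf.
- cellar: polished steel salt cellar, about 0.18 kg, round, diameter 50 mm with straight sides up to 34 mm, slightly domed top at 42 mm. Origin at the centre of its underside, z up. At the start it stands on the shelf behind (on the far side from the robot of) pot and bowl, with about 10 mm of free space to each.
- pot_mat: round cork mat, diameter 84 mm, 3 mm thick, fixed on the chipped green pine shelf (a board 20 mm thick lying on the worktop); the pot's own place. Origin at the centre of its underside; its top is 23 mm above the worktop. Its y axis runs along the length of the shelf; the two mats are 110 mm apart along it.
- bowl_mat: round blue mat, diameter 84 mm, 3 mm thick, fixed on the same shelf; the bowl's own place. Origin at the centre of its underside; its top is 23 mm above the worktop. Its y axis runs along the length of the shelf.
- tray: dark metal tray fixed on the worktop, the side area: 260 mm along its x, 160 mm along its y, rim 14 mm high and 4 mm thick, inner floor 4 mm above the worktop. Origin at the centre of its underside.
- case: dark wooden case fixed on the worktop, open above: 130 mm along its x, 140 mm along its y, 55 mm high, walls and floor 5 mm (inside 120 by 130 by 50 mm deep). Origin at the centre of its underside. The lid is hinged on the rim at its +x side, the side away from the robot, 65 mm from the origin.
- lid (a joint): hinge angle of the case's lid in rad: 0 shut, 1.9 fully open (leaning back beyond upright, as at the start). The lid is a wooden board about 130 by 140 mm, 8 mm thick, 0.15 kg, with a brass knob in the middle near its front edge, which points away from the robot while the lid is open; open, its edge stands about 185 mm above the worktop. It swings freely: pushed from behind towards the case to less than 1.4 rad it falls shut by itself.
- grater: round white stoneware grater dish with ridges, diameter 76 mm, 14 mm high, on the shelf behind the other things; to be left alone. Origin at the centre of its underside.
- spoon: dark brown carved horn spoon, 110 mm long, 9 mm high, lying on the shelf behind the other things, roughly along its y axis; to be left alone. Origin under its middle.
There are look-alikes about, which are no part of the job. What is shaped like the cellar but pink is not meant. Leave any red look-alike of the case alone.

How it is judged (in metres and radians):
On the way, in this order (a step that is already met when the one before it is completed fails the run):
1. pot and bowl both stand released on the tray, the salt cellar still in its place (x of pot in the frame of tray between -0.115 and 0.115 m and y of pot in the frame of tray between -0.065 and 0.065 m and z of each of pot, bowl in the frame of tray below 0.012 m and linear speed of each of pot, bowl below 0.03 m/s and angle between each of pot, bowl's own z axis and vertical below 0.12 rad and contact force between the fingers and pot below 0.05 N and x of bowl in the frame of tray between -0.115 and 0.115 m and y of bowl in the frame of tray between -0.065 and 0.065 m and contact force between the fingers and bowl below 0.05 N and distance of cellar from where it was at the start of the episode below 0.03 m), for 0.2 s.
2. the salt cellar stands released in the case, pot and bowl still on the tray (x of cellar in the frame of case between -0.05 and 0.05 m and y of cellar in the frame of case between -0.055 and 0.055 m and z of cellar in the frame of case below 0.012 m and linear speed of each of cellar, pot, bowl below 0.03 m/s and angle between each of cellar, pot, bowl's own z axis and vertical below 0.12 rad and contact force between the fingers and cellar below 0.05 N and x of pot in the frame of tray between -0.115 and 0.115 m and y of pot in the frame of tray between -0.065 and 0.065 m and z of each of pot, bowl in the frame of tray below 0.012 m and contact force between the fingers and pot below 0.05 N and x of bowl in the frame of tray between -0.115 and 0.115 m and y of bowl in the frame of tray between -0.065 and 0.065 m and contact force between the fingers and bowl below 0.05 N), for 0.2 s.
3. the lid is shut, pot and bowl still on the tray (all of step 2 and value of joint lid below 0.06 rad), for 0.2 s.
At the end, for the whole second after the job is handed in: The pot stands upright within 15 mm of the middle of the cork mat and the bowl within 15 mm of the middle of the blue mat, the salt cellar stands upright on the floor of the case, the lid is shut (under 0.06 rad), grater dish and spoon are within 25 mm of where they lay, all released and at rest (horizontal distance between pot and pot_mat below 0.015 m and z of pot in the frame of pot_mat between 0 and 0.01 m and linear speed of each of pot, bowl, cellar below 0.03 m/s and angle between each of pot, bowl, cellar's own z axis and vertical below 0.12 rad and contact force between the fingers and pot below 0.05 N and horizontal distance between bowl and bowl_mat below 0.015 m and z of bowl in the frame of bowl_mat between 0 and 0.01 m and contact force between the fingers and bowl below 0.05 N and x of cellar in the frame of case between -0.05 and 0.05 m and y of cellar in the frame of case between -0.055 and 0.055 m and z of cellar in the frame of case below 0.012 m and contact force between the fingers and cellar below 0.05 N and value of joint lid below 0.06 rad and distance of each of grater, spoon from where it was at the start of the episode below 0.025 m); the robot touches nothing.
It fails at once if pot, bowl or salt cellar tipped by more than about 35 degrees (angle between any of pot, bowl, cellar's own z axis and vertical above 0.6 rad).
It fails at once if pot, bowl or salt cellar dropped (free fall of more than about 30 mm) ((linear speed of pot above 0.75 m/s and contact force between the fingers and pot below 0.01 N) or (linear speed of bowl above 0.75 m/s and contact force between the fingers and bowl below 0.01 N) or (linear speed of cellar above 0.75 m/s and contact force between the fingers and cellar below 0.01 N)).
It fails at once if grater dish or spoon shifted by more than 25 mm (distance of any of grater, spoon from where it was at the start of the episode above 0.025 m).
It also fails if it takes over 134 s, if anything falls off the work surface, if the arm or the gripper's body presses on something with over 40 N, if the wrist force passes 120 N, or if a joint passes its speed limit or range.

## Working session

There is one attempt and no reset: what is moved stays moved. The work goes in short steps, Python scripts to look and compute and a tool call to move; the robot and the scene stay as the last step left them, time stands still between calls to the robot, and variables do not carry over. Pictures are saved under pics/ and viewed, at most 16 in all, crops included, and the job is handed in when it is done.

Besides the shell and the picture viewer there is one more tool, called by a JSON object that holds its "method" and its "body". send_rows: Moves the arm, as the interface text tells. Shift numbers are shares of 800 mm and turn numbers shares of 90 degrees, none past 1 either way. Its arguments: {"type":"object","properties":{"deltas":{"type":"array","items":{"type":"array"}},"gripper":{"type":"number"}},"required":["deltas"]}

```bash
mkdir -p pics; ls
cat > h.py <<'E'
from plant import ctrl
import numpy as np, cv2
def cam(p):
    f=240/np.tan(np.radians(p["vertical_fov"])/2)
    return np.array([[f,0,p["cx"]],[0,f,p["cy"]],[0,0,1.]]),cv2.Rodrigues(np.array(p["rvec"],float))[0],np.array(p["tvec"],float).ravel()
def ray(p,uv,z):
    K,R,t=cam(p); d=R.T@np.linalg.inv(K)@np.array([uv[0],uv[1],1.]); c=-R.T@t
    return c+d*(z-c[2])/d[2]
def proj(p,X):
    K,R,t=cam(p); q=(K@(R@np.atleast_2d(X).T+t[:,None])).T; return q[:,:2]/q[:,2:]
def save(p,n,crop=None,s=1):
    im=p["color"][:,:,::-1]
    if crop: im=im[crop[1]:crop[3],crop[0]:crop[2]]
    cv2.imwrite("pics/"+n,cv2.resize(im,None,fx=s,fy=s,interpolation=cv2.INTER_CUBIC))
E
python3 - <<'E'
from h import *
for n in("scene","top"):
    p=ctrl.snapshot(n); save(p,n+"0.png"); K,R,t=cam(p); print(n,-R.T@t, p["vertical_fov"])
    for th in "pot bowl cellar pot_mat bowl_mat tray case lid grater spoon".split():
        for b in ctrl.boxes_of(p,th)[:3]:
            uv=np.array(b["xy"])*[640,480]; print(th,uv.round(),round(b["conf"],2),ray(p,uv,.02).round(3))
print(ctrl.get_obs())
E
```

```text
pics
scene [1.1303091  0.89036776 0.82454023] 47.099660290347494
pot [323. 244.] 0.76 [ 0.464 -0.002  0.02 ]
pot [302. 279.] 0.55 [0.584 0.081 0.02 ]
bowl [297. 230.] 0.75 [ 0.484 -0.089  0.02 ]
cellar [291. 250.] 0.97 [ 0.545 -0.026  0.02 ]
cellar [219. 279.] 0.83 [ 0.742 -0.023  0.02 ]
cellar [241. 298.] 0.82 [0.731 0.062 0.02 ]
pot_mat [324. 267.] 0.62 [0.517 0.076 0.02 ]
pot_mat [301. 278.] 0.2 [0.585 0.078 0.02 ]
bowl_mat [418. 311.] 0.57 [0.438 0.311 0.02 ]
bowl_mat [306. 239.] 0.43 [ 0.49  -0.043  0.02 ]
tray [260. 193.] 0.77 [ 0.47  -0.303  0.02 ]
case [418. 309.] 0.92 [0.433 0.304 0.02 ]
case [489. 269.] 0.82 [0.196 0.297 0.02 ]
lid [493. 263.] 0.92 [0.17  0.287 0.02 ]
lid [400. 301.] 0.62 [0.45  0.264 0.02 ]
lid [259. 253.] 0.17 [ 0.616 -0.059  0.02 ]
grater [295. 250.] 0.61 [ 0.536 -0.022  0.02 ]
grater [302. 277.] 0.55 [0.582 0.076 0.02 ]
spoon [256. 255.] 0.58 [ 0.626 -0.057  0.02 ]
top [ 0.36979385 -0.00166154  0.96843822] 54.62035371429483
pot [302. 233.] 0.92 [0.511 0.055 0.02 ]
pot [493. 265.] 0.53 [ 0.445 -0.333  0.02 ]
bowl [360. 234.] 0.91 [ 0.509 -0.063  0.02 ]
c
[... 647 characters left out ...]
.71 [ 0.611 -0.051  0.02 ]
{'clock': 1.1, 'joint_pos': array([-5.39109443e+01,  2.05430026e+01,  6.81550964e-01,  7.97330236e-06,
       -7.01373003e+01, -1.65080809e+01]), 'qvel': array([-0.00201014, -0.01777189,  0.02188015,  0.04479189, -0.08758356,
       -0.04278823]), 'tau': array([ 1.49658281e-04, -5.82404745e+01,  2.93306780e+01,  7.00242341e+00,
        1.25955653e-02, -2.02430755e-05]), 'tool_pos': array([ 0.22619744, -0.63593213,  0.29219609]), 'orientation': array([-1.79998801e+02,  3.47434778e-04, -1.60419022e+02]), 'force': array([0.47147295, 0.95383524, 0.86662621]), 'moment': array([-0.01000482, -0.01962774,  0.00127369]), 'gripper_force': 0.0, 'opening': 0.08741905650188792}
```

View pictures.

View pics/scene0.png

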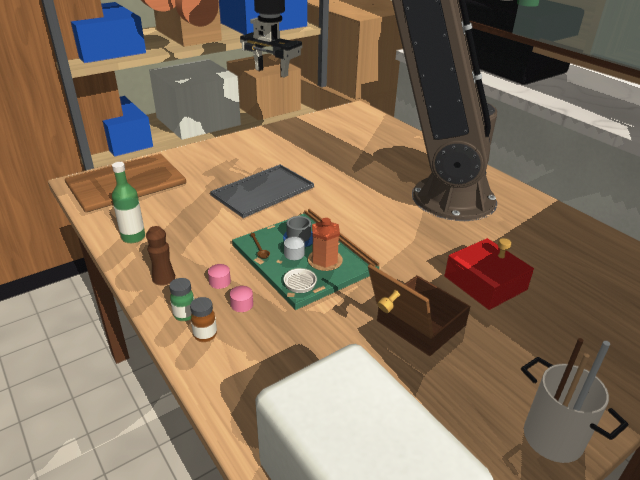

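View pics/top0.png

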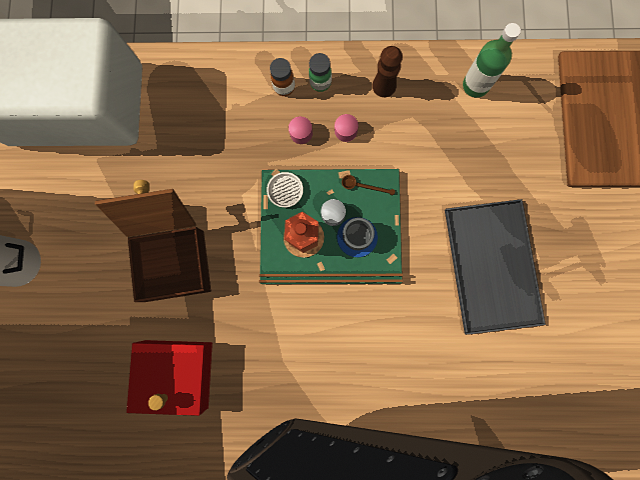

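Run:
```python
import cv2
im=cv2.imread("pics/top0.png")[170:290,250:400]; cv2.imwrite("pics/topc.png",cv2.resize(im,None,fx=5,fy=5,interpolation=cv2.INTER_CUBIC))
```

```text
(no output)
```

View pics/topc.png

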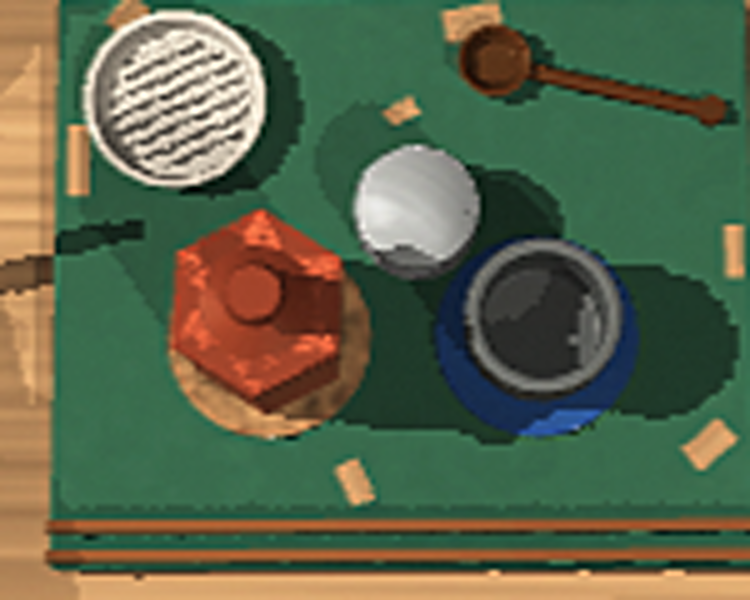

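The steel cellar is at top px (332,212), pot at (302,233) and bowl at (358,235). The pink cellar look-alikes are at (300,130) and (345,127). The dark open case is at (170,265); the red one at (168,378) is the look-alike. The enlarged crop confirms grey steel for the cellar, and the pot's flats face ±world y.

Run:
```python
from h import *
p=ctrl.snapshot("top")
for n,uv,z in [("knob",(300.4,228.5),.135),("potlid",(301.5,230.3),.111),("bowlrim",(358.5,233),.068),("cellar",(333.3,211.6),.052),("corkmat",(303.8,236.6),.023),("bluemat",(357.2,236.6),.023),("grater",(284.8,189.5),.034)]:
    print(n,ray(p,uv,z).round(4))
tr=np.array([ray(p,u,.014) for u in[(445,209),(523,200),(546,324),(465,333)]]); print("tray",tr.mean(0).round(3),np.round(tr[:,:2],3).tolist())
ca=np.array([ray(p,u,.055) for u in[(127,234),(204,228),(211,292),(134,301)]]); print("case",ca.mean(0).round(3),np.round(ca[:,:2],3).tolist())
s=ctrl.snapshot("scene")
for th,z in [("cellar",.045),("bowl",.045),("pot",.075)]:
    for q in (p,s):
        c=ctrl.cut_out(q,th)
        if c:
            m=c[0]["pixels"]; ys,xs=np.nonzero(m); u=((xs.min()+xs.max())/2,(ys.min()+ys.max())/2); print(th,u,xs.ptp() if hasattr(xs,'ptp') else np.ptp(xs),np.ptp(ys),ray(q,u,z).round(3))
q=s["color"]; save(s,"s_case.png",(350,230,490,370),4)
```

```text
knob [0.5019 0.052  0.135 ]
potlid [0.5023 0.0514 0.111 ]
bowlrim [ 0.5035 -0.0576  0.068 ]
cellar [ 0.5493 -0.0085  0.052 ]
corkmat [0.5028 0.052  0.023 ]
bluemat [ 0.5027 -0.0576  0.023 ]
grater [0.5994 0.0913 0.034 ]
tray [ 0.444 -0.338  0.014] [[0.562, -0.241], [0.58, -0.403], [0.327, -0.434], [0.309, -0.272]]
case [0.445 0.317 0.055] [[0.504, 0.405], [0.516, 0.25], [0.389, 0.232], [0.371, 0.383]]
cellar (np.float64(300.5), np.float64(129.5)) 23 25 [0.724 0.059 0.045]
cellar (np.float64(241.0), np.float64(298.0)) 22 26 [0.744 0.088 0.045]
bowl (np.float64(358.0), np.float64(233.5)) 30 31 [ 0.506 -0.058  0.045]
bowl (np.float64(298.5), np.float64(228.0)) 25 24 [ 0.497 -0.065  0.045]
pot (np.float64(301.5), np.float64(232.0)) 35 40 [0.505 0.054 0.075]
pot (np.float64(325.5), np.float64(242.5)) 27 49 [0.502 0.057 0.075]
```

View pics/s_case.png

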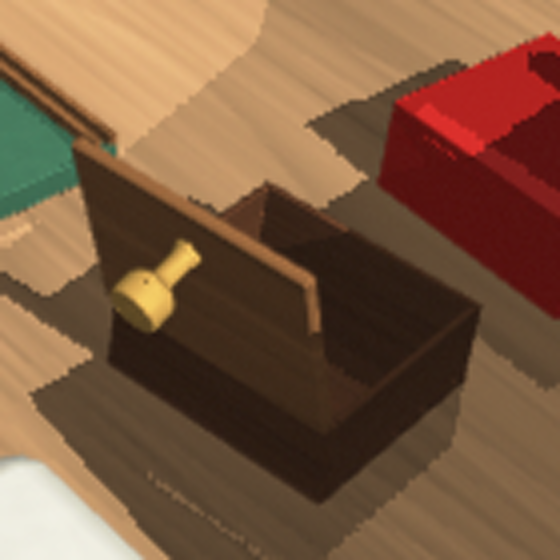

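Positions agree: pot and cork mat at (0.5025, 0.052), bowl and blue mat at (0.503, -0.0577), cellar at (0.549, -0.0085). The case crop shows the lid open and leaning back, knob on the far side. Next I move above the pot.

{"method": "send_rows", "body": {"deltas": [[[-0.031,0.035,0],0],[[-0.061,0.069,0],0],[[-0.092,0.104,0],0],[[-0.123,0.139,0],0],[[-0.154,0.174,0],0]], "gripper": 1}}

```text
clock: 1.92
tool_pos: [0.2958, -0.462, 0.2921]
orientation: [-180.0, 0.0, -160.4]
force: [1.6, 0.6, 0.1]
opening: 0.0876
gripper_force: 0.0
```

{"method": "send_rows", "body": {"deltas": [[[-0.031,0.035,0],0],[[-0.061,0.069,0],0],[[-0.092,0.104,0],0],[[-0.123,0.139,0],0],[[-0.154,0.174,0],0]]}}

```text
clock: 2.33
tool_pos: [0.3653, -0.2894, 0.2925]
orientation: [-180.0, 0.0, -160.4]
force: [1.5, -0.5, -0.9]
opening: 0.0875
gripper_force: 0.0
```

{"method": "send_rows", "body": {"deltas": [[[-0.031,0.035,0],0],[[-0.061,0.069,0],0],[[-0.092,0.104,0],0],[[-0.123,0.139,0],0],[[-0.154,0.174,0],0]]}}

```text
clock: 2.75
tool_pos: [0.4347, -0.1168, 0.2927]
orientation: [-180.0, 0.1, -160.4]
force: [0.0, -0.8, -0.6]
opening: 0.0877
gripper_force: 0.0
```

{"method": "send_rows", "body": {"deltas": [[[-0.031,0.035,0],0.05],[[-0.061,0.069,0],0.1],[[-0.092,0.104,0],0.15],[[-0.123,0.139,0],0.2],[[-0.154,0.174,0],0.218]]}}

```text
clock: 3.17
tool_pos: [0.5042, 0.0558, 0.2926]
orientation: [180.0, 0.1, 179.7]
force: [1.1, -0.5, 0.4]
opening: 0.0874
gripper_force: 0.0
```

```bash
cat >> h.py <<'E'
def rel(x,y,z,yaw):
    o=ctrl.get_obs(); P=o["tool_pos"]; ps=o["orientation"][2]; a=np.radians(ps)
    d=np.array([x,y,z])-P; t=(ps-yaw+180)%360-180
    print("t",round(o["clock"],2),P.round(4),o["orientation"].round(2),"open",round(o["opening"],4),"shares",np.round(np.array([d[0]*np.cos(a)+d[1]*np.sin(a),d[0]*np.sin(a)-d[1]*np.cos(a),-d[2]])/.8,4),"turn",round(t/90,4))
E
python3 - <<'E'
from h import *
rel(.5025,.052,.142,180); print(ctrl.get_obs()["joint_pos"].round(1))
p=ctrl.snapshot("top")
im=p["color"][:,:,::-1].copy()
im=cv2.resize(im[200:320,100:250],None,fx=5,fy=5,interpolation=cv2.INTER_CUBIC)
def box(c,yaw,hx,hy,z,col):
    a=np.radians(yaw); R=np.array([[np.cos(a),-np.sin(a)],[np.sin(a),np.cos(a)]])
    q=np.array([[hx,hy],[hx,-hy],[-hx,-hy],[-hx,hy]])@R.T+c
    u=proj(p,np.c_[q,np.full(4,z)]); cv2.polylines(im,[np.int32((u-[100,200])*5)],True,col,1)
box([.445,.317],7.5,.065,.07,.055,(0,255,0)); box([.445,.317],7.5,.065,.07,0,(255,255,0))
cv2.imwrite("pics/case_ov.png",im)
E
```

```text
t 3.17 [0.5042 0.0558 0.2926] [1.7998e+02 5.0000e-02 1.7973e+02] open 0.0874 shares [ 0.0021 -0.0047  0.1882] turn -0.003
[  28.5    4.6  -20.1    0.   -65.3 -118.8]
```

View pics/case_ov.png

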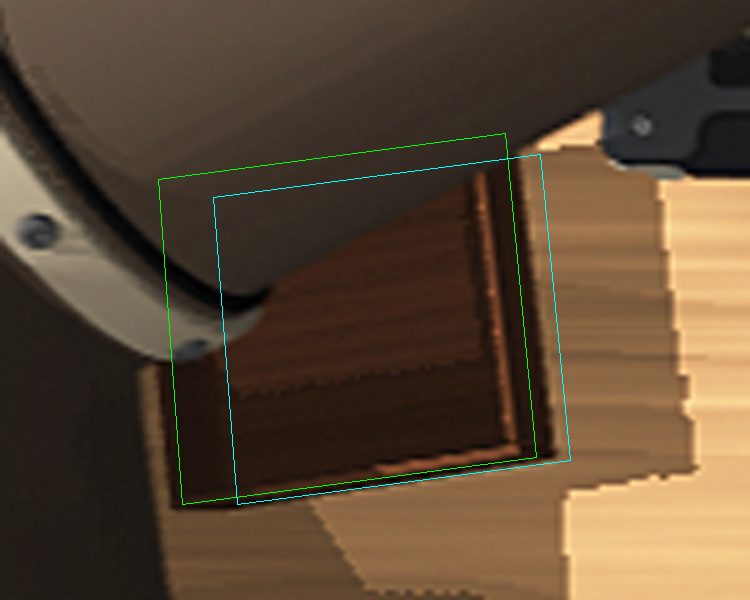

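Green overlay of the case rim is about 5 mm too far to -y, so the case is at (0.444, 0.322) with yaw about 8°. Next I descend on the pot.

{"method": "send_rows", "body": {"deltas": [[[0.002,-0.0047,0.02],-0.003],[[0.002,-0.0047,0.04],-0.003],[[0.002,-0.0047,0.06],-0.003],[[0.002,-0.0047,0.08],-0.003],[[0.002,-0.0047,0.1],-0.003]]}}

```text
clock: 3.63
tool_pos: [0.5023, 0.0501, 0.2116]
orientation: [180.0, 0.0, -179.7]
force: [-0.5, 0.5, 0.3]
opening: 0.0879
gripper_force: 0.0
```

Run:
```python
from h import *
ctrl.snapshot("top");rel(.5025,.052,.142,180)
```

```text
t 3.68 [0.5008 0.0497 0.2085] [-179.95   -0.22 -179.79] open 0.0878 shares [-0.0022  0.0029  0.0831] turn 0.0023
```

{"method": "send_rows", "body": {"deltas": [[[-0.001,0.0024,0.02],0.002],[[-0.001,0.0024,0.04],0.002],[[-0.001,0.0024,0.06],0.002],[[-0.001,0.0024,0.08],0.002],[[-0.001,0.0024,0.088],0.002]]}}

```text
clock: 4.1
tool_pos: [0.5024, 0.0517, 0.1405]
orientation: [-180.0, -0.1, -180.0]
force: [0.3, -0.8, -0.7]
opening: 0.0877
gripper_force: 0.0
```

{"method": "send_rows", "body": {"deltas": [[[0,0,0],0],[[0,0,0],0],[[0,0,0],0],[[0,0,0],0],[[0,0,0],0]], "gripper": 0}}

```text
clock: 4.52
tool_pos: [0.5036, 0.0523, 0.1427]
orientation: [179.9, 0.1, -179.9]
force: [-0.7, 2.5, 2.6]
opening: 0.0618
gripper_force: 29.8
```

{"method": "send_rows", "body": {"deltas": [[[0,0,0],0],[[0,0,0],0],[[0,0,0],0],[[0,0,0],0],[[0,0,0],0]]}}

```text
clock: 4.93
tool_pos: [0.5037, 0.0524, 0.1427]
orientation: [180.0, 0.1, -179.9]
force: [-0.9, 1.6, 6.5]
opening: 0.062
gripper_force: 29.8
```

{"method": "send_rows", "body": {"deltas": [[[0,0,-0.01],0],[[0,0,-0.04],0],[[0,0,-0.08],0],[[0,0,-0.12],0],[[0,0,-0.15],0]]}}

```text
clock: 5.35
tool_pos: [0.5028, 0.0517, 0.2641]
orientation: [180.0, 0.0, -180.0]
force: [1.1, 0.7, -3.8]
opening: 0.0617
gripper_force: 29.8
```

{"method": "send_rows", "body": {"deltas": [[[0,-0.015,0],0],[[0,-0.045,0],0],[[0,-0.08,0],0],[[0,-0.12,0],0],[[0,-0.16,0],0]]}}

```text
clock: 5.77
tool_pos: [0.502, -0.0773, 0.261]
orientation: [180.0, -0.1, -179.9]
force: [0.1, -0.3, -5.1]
opening: 0.0615
gripper_force: 29.8
```

{"method": "send_rows", "body": {"deltas": [[[0,-0.04,0],0],[[0,-0.08,0],0],[[0,-0.12,0],0],[[0,-0.16,0],0],[[0,-0.2,0],0]]}}

```text
clock: 6.18
tool_pos: [0.502, -0.2376, 0.2608]
orientation: [180.0, -0.1, -180.0]
force: [0.5, -0.2, -4.5]
opening: 0.0619
gripper_force: 29.8
```

{"method": "send_rows", "body": {"deltas": [[[0,-0.04,0],0],[[0,-0.08,0],0],[[0,-0.105,0],0],[[0,-0.118,0],0],[[0,-0.118,0.01],0]]}}

```text
clock: 6.6
tool_pos: [0.503, -0.3326, 0.2537]
orientation: [-180.0, -0.0, 179.9]
force: [1.6, -0.3, -3.9]
opening: 0.0616
gripper_force: 29.8
```

{"method": "send_rows", "body": {"deltas": [[[0,0,0.03],0],[[0,0,0.06],0],[[0,0,0.09],0],[[0,0,0.12],0],[[0,0,0.135],0]]}}

```text
clock: 7.02
tool_pos: [0.5013, -0.3286, 0.1419]
orientation: [179.8, -0.3, -180.0]
force: [-0.9, -0.1, -4.4]
opening: 0.0615
gripper_force: 29.8
```

Run:
```python
from h import *
p=ctrl.snapshot("scene");rel(.503,-.331,.1238,180); save(p,"sA.png",(190,100,440,300),3)
```

```text
t 7.07 [ 0.5007 -0.3284  0.1404] [ 179.8    -0.4  -179.98] open 0.0617 shares [-0.0029 -0.0033  0.0208] turn 0.0002
```

View pics/sA.png

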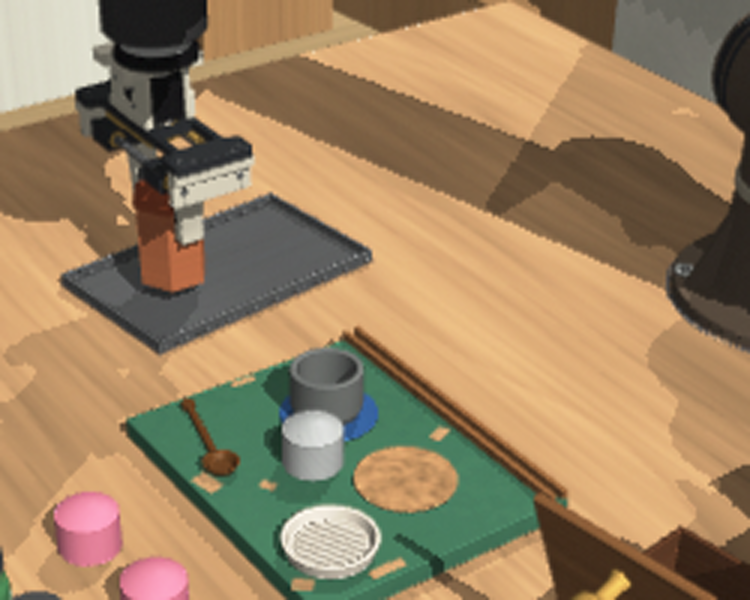

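The pot hangs upright over the far half of the tray (crop px 170,270). Cellar and bowl are undisturbed. Now I lower and release.

{"method": "send_rows", "body": {"deltas": [[[0,0,0.01],0],[[0,0,0.018],0],[[0,0,0.023],0],[[0,0,0.0265],0],[[0,0,0.0275],0]]}}

```text
clock: 7.48
tool_pos: [0.5035, -0.3303, 0.1238]
orientation: [-180.0, 0.0, -179.9]
force: [-0.3, 0.3, -2.2]
opening: 0.0617
gripper_force: 29.8
```

{"method": "send_rows", "body": {"deltas": [[[0,0,0],0],[[0,0,0.0005],0],[[0,0,0.001],0],[[0,0,0.001],0],[[0,0,0.001],0]]}}

```text
clock: 7.9
tool_pos: [0.5039, -0.3305, 0.1237]
orientation: [-180.0, 0.1, -179.9]
force: [-0.5, 2.0, 2.3]
opening: 0.0618
gripper_force: 29.8
```

{"method": "send_rows", "body": {"deltas": [[[0,0,0],0],[[0,0,0],0],[[0,0,0],0],[[0,0,0],0],[[0,0,0],0]], "gripper": 1}}

```text
clock: 8.32
tool_pos: [0.5034, -0.3305, 0.123]
orientation: [-180.0, 0.0, -179.9]
force: [-0.1, 0.2, 0.5]
opening: 0.0864
gripper_force: 0.0
```

{"method": "send_rows", "body": {"deltas": [[[0,0,-0.02],0],[[0,0,-0.05],0],[[0,0,-0.09],0],[[0,0,-0.13],0],[[0,0,-0.17],0]]}}

```text
clock: 8.73
tool_pos: [0.5031, -0.3304, 0.2603]
orientation: [180.0, -0.0, -179.9]
force: [0.7, -0.1, 0.6]
opening: 0.0876
gripper_force: 0.0
```

{"method": "send_rows", "body": {"deltas": [[[0,0.035,0],0],[[0,0.07,0],0],[[0,0.11,0],0],[[0,0.15,0],0],[[0,0.19,0],0]]}}

```text
clock: 9.15
tool_pos: [0.503, -0.1772, 0.259]
orientation: [180.0, 0.0, -180.0]
force: [-0.0, 0.1, -0.3]
opening: 0.088
gripper_force: 0.0
```

{"method": "send_rows", "body": {"deltas": [[[0,0.04,0],0],[[0,0.08,0],0],[[0,0.12,0],0],[[0,0.151,0.02],0],[[0,0.151,0.05],0]]}}

```text
clock: 9.57
tool_pos: [0.5048, -0.0542, 0.221]
orientation: [179.9, 0.4, -179.8]
force: [0.2, -0.1, 0.3]
opening: 0.0872
gripper_force: 0.0
```

{"method": "send_rows", "body": {"deltas": [[[0,0,0.02],0],[[0,0,0.05],0],[[0,0,0.06],0],[[0,0,0.06],0],[[0,0,0.06],0]]}}

```text
clock: 9.98
tool_pos: [0.5034, -0.0578, 0.1713]
orientation: [-180.0, -0.0, -179.9]
force: [1.0, 0.3, -0.0]
opening: 0.0879
gripper_force: 0.0
```

Run:
```python
from h import *
p=ctrl.snapshot("scene");rel(.503,-.0577,.095,180); save(p,"sB.png",(190,130,440,300),3)
```

```text
t 10.03 [ 0.5038 -0.0577  0.1719] [-1.7999e+02  5.0000e-02 -1.7994e+02] open 0.0877 shares [0.001  0.     0.0962] turn 0.0006
```

View pics/sB.png

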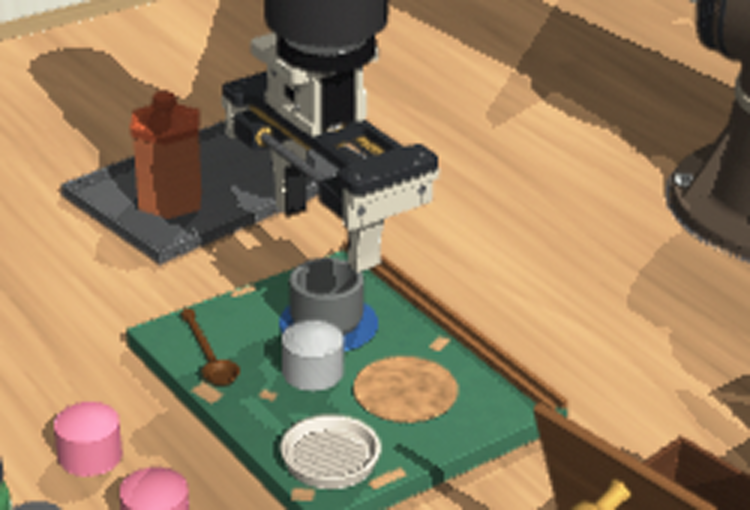

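The pot stands on the tray and the gripper is centred over the bowl. Next I grasp the bowl.

{"method": "send_rows", "body": {"deltas": [[[0,0,0.02],0],[[0,0,0.045],0],[[0,0,0.07],0],[[0,0,0.09],0],[[0,0,0.095],0]]}}

```text
clock: 10.45
tool_pos: [0.5029, -0.0579, 0.0941]
orientation: [-180.0, -0.1, -180.0]
force: [-0.7, -0.5, 0.2]
opening: 0.0877
gripper_force: 0.0
```

{"method": "send_rows", "body": {"deltas": [[[0,0,0],0],[[0,0,0],0],[[0,0,0],0],[[0,0,0],0],[[0,0,0],0]], "gripper": 0}}

```text
clock: 10.87
tool_pos: [0.5039, -0.0574, 0.0961]
orientation: [180.0, 0.1, -179.9]
force: [-0.4, 0.3, 6.5]
opening: 0.0622
gripper_force: 30.0
```

{"method": "send_rows", "body": {"deltas": [[[0,0,0],0],[[0,0,0],0],[[0,0,-0.01],0],[[0,0,-0.03],0],[[0,0,-0.06],0]]}}

```text
clock: 11.28
tool_pos: [0.5016, -0.0579, 0.1422]
orientation: [-180.0, -0.3, -180.0]
force: [0.5, 0.8, -2.4]
opening: 0.062
gripper_force: 30.0
```

{"method": "send_rows", "body": {"deltas": [[[0,0,-0.04],0],[[0,0,-0.08],0],[[0,0,-0.12],0],[[0,0,-0.14],0],[[0,0,-0.14],0]]}}

```text
clock: 11.7
tool_pos: [0.5046, -0.0575, 0.2597]
orientation: [179.9, 0.4, -179.9]
force: [-0.1, -0.1, -2.4]
opening: 0.0625
gripper_force: 30.0
```

{"method": "send_rows", "body": {"deltas": [[[0.005,-0.012,0],0],[[0.015,-0.036,0],0],[[0.028,-0.067,0],0],[[0.042,-0.1,0],0],[[0.056,-0.135,0],0]]}}

```text
clock: 12.12
tool_pos: [0.4566, -0.1665, 0.2536]
orientation: [180.0, -0.2, -179.9]
force: [0.3, 0.2, -2.4]
opening: 0.0623
gripper_force: 30.0
```

{"method": "send_rows", "body": {"deltas": [[[0.014,-0.035,0],0],[[0.028,-0.07,0],0],[[0.042,-0.105,0],0],[[0.056,-0.14,0],0],[[0.07,-0.175,0],0]]}}

```text
clock: 12.53
tool_pos: [0.4006, -0.3068, 0.2536]
orientation: [179.9, -0.1, -180.0]
force: [0.4, 1.4, -2.3]
opening: 0.0623
gripper_force: 30.0
```

{"method": "send_rows", "body": {"deltas": [[[0.012,-0.028,0],0],[[0.019,-0.044,0],0],[[0.022,-0.05,0.01],0],[[0.022,-0.05,0.04],0],[[0.022,-0.05,0.07],0]]}}

```text
clock: 12.95
tool_pos: [0.3842, -0.3459, 0.1977]
orientation: [180.0, 0.0, 180.0]
force: [-0.4, -0.1, -3.1]
opening: 0.0624
gripper_force: 30.0
```

{"method": "send_rows", "body": {"deltas": [[[0,0,0.035],0],[[0,0,0.07],0],[[0,0,0.1],0],[[0,0,0.12],0],[[0,0,0.13],0]]}}

```text
clock: 13.37
tool_pos: [0.3827, -0.3445, 0.0915]
orientation: [179.8, -0.3, -180.0]
force: [-1.0, -0.4, -1.5]
opening: 0.0623
gripper_force: 30.0
```

Run:
```python
from h import *
p=ctrl.snapshot("scene");rel(.3844,-.3453,.077,180); save(p,"sC.png",(190,100,440,300),3)
```

```text
t 13.42 [ 0.3828 -0.3445  0.0913] [ 179.84   -0.33 -179.97] open 0.0625 shares [-0.002  -0.001   0.0179] turn 0.0003
```

View pics/sC.png

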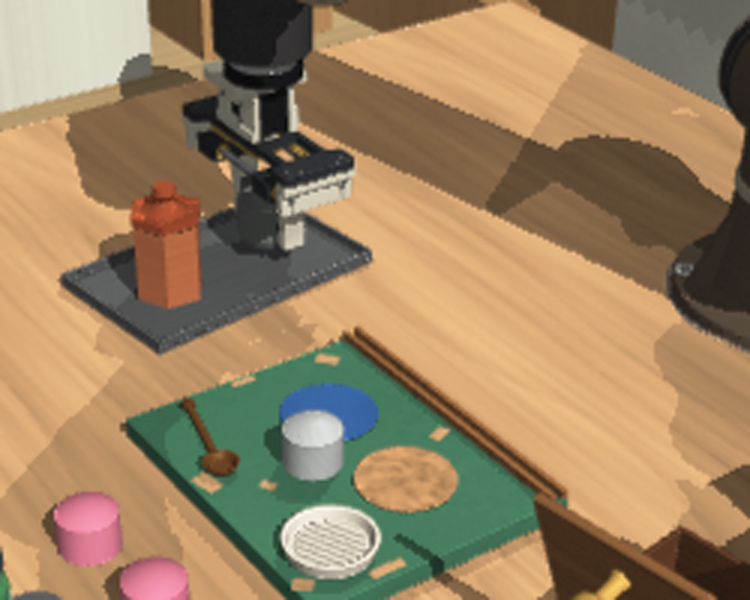

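Bowl just above the near half of the tray, pot at rest beside it. Now I lower, release, and go to the cellar.

{"method": "send_rows", "body": {"deltas": [[[0,0,0.008],0],[[0,0,0.015],0],[[0,0,0.019],0],[[0,0,0.022],0],[[0,0,0.023],0]]}}

```text
clock: 13.83
tool_pos: [0.3852, -0.3458, 0.077]
orientation: [-180.0, 0.0, -179.9]
force: [-2.2, 3.3, 9.3]
opening: 0.0625
gripper_force: 30.0
```

{"method": "send_rows", "body": {"deltas": [[[0,0,0],0],[[0,0,0.0005],0],[[0,0,0.001],0],[[0,0,0.001],0],[[0,0,0.001],0]]}}

```text
clock: 14.25
tool_pos: [0.3853, -0.3458, 0.0771]
orientation: [-180.0, 0.1, -179.9]
force: [-2.9, 3.7, 10.0]
opening: 0.0621
gripper_force: 30.0
```

{"method": "send_rows", "body": {"deltas": [[[0,0,0],0],[[0,0,0],0],[[0,0,0],0],[[0,0,0],0],[[0,0,0],0]], "gripper": 1}}

```text
clock: 14.67
tool_pos: [0.3851, -0.3458, 0.0758]
orientation: [-180.0, 0.0, -179.9]
force: [0.2, -0.1, 0.4]
opening: 0.0862
gripper_force: 0.0
```

{"method": "send_rows", "body": {"deltas": [[[0,0,-0.02],0],[[0,0,-0.06],0],[[0,0,-0.11],0],[[0,0,-0.16],0],[[0,0,-0.21],0]]}}

```text
clock: 15.08
tool_pos: [0.3846, -0.3456, 0.2455]
orientation: [180.0, -0.0, -179.9]
force: [1.0, -0.3, 0.5]
opening: 0.0875
gripper_force: 0.0
```

{"method": "send_rows", "body": {"deltas": [[[-0.016,0.032,0],0],[[-0.032,0.065,0],0],[[-0.048,0.097,0],0],[[-0.064,0.13,0],0],[[-0.08,0.163,0],0]]}}

```text
clock: 15.5
tool_pos: [0.4492, -0.2141, 0.2439]
orientation: [180.0, 0.0, -180.0]
force: [0.8, -0.1, -1.0]
opening: 0.0875
gripper_force: 0.0
```

{"method": "send_rows", "body": {"deltas": [[[-0.016,0.032,0],0],[[-0.032,0.065,0],0],[[-0.048,0.097,0],0],[[-0.064,0.13,0],0],[[-0.08,0.163,0],0]]}}

```text
clock: 15.92
tool_pos: [0.5132, -0.0834, 0.2438]
orientation: [180.0, 0.0, -179.9]
force: [0.4, 0.6, -0.2]
opening: 0.0876
gripper_force: 0.0
```

{"method": "send_rows", "body": {"deltas": [[[-0.016,0.032,0],0],[[-0.032,0.065,0],0],[[-0.046,0.095,0.02],0],[[-0.046,0.095,0.06],0],[[-0.046,0.095,0.09],0]]}}

```text
clock: 16.33
tool_pos: [0.5499, -0.0071, 0.1704]
orientation: [180.0, 0.0, -179.8]
force: [-0.9, -0.3, -0.4]
opening: 0.0874
gripper_force: 0.0
```

Run:
```python
from h import *
p=ctrl.snapshot("scene");rel(.549,-.0085,.091,180); save(p,"sD.png",(190,100,440,300),3)
```

```text
t 16.38 [ 0.547  -0.0083  0.1655] [-179.96   -0.41 -179.94] open 0.0878 shares [-0.0025 -0.0003  0.0931] turn 0.0006
```

View pics/sD.png

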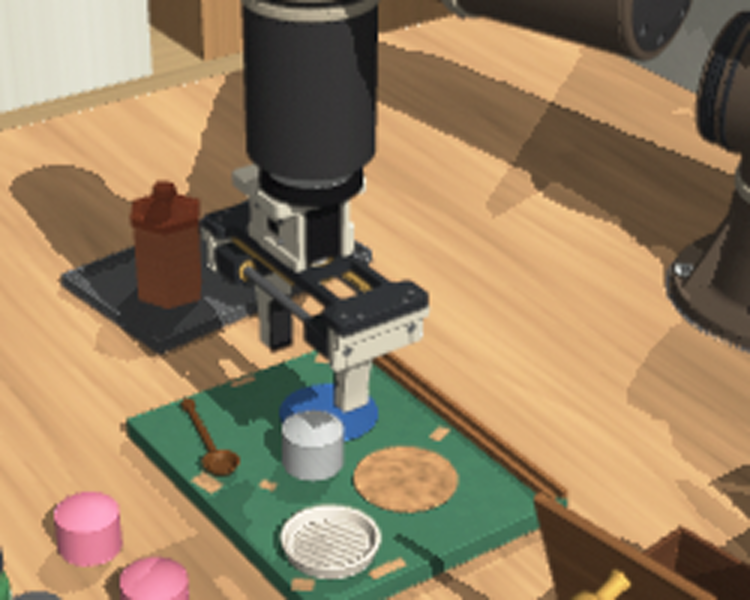

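Bowl and pot are on the tray and the gripper is over the steel cellar; spoon and grater are clear of the fingers. Next I grasp the cellar.

{"method": "send_rows", "body": {"deltas": [[[0,0,0.025],0],[[0,0,0.05],0],[[0,0,0.075],0],[[0,0,0.095],0],[[0,0,0.101],0]]}}

```text
clock: 16.8
tool_pos: [0.5485, -0.0092, 0.0892]
orientation: [-179.9, -0.2, -180.0]
force: [-0.4, -0.2, 0.6]
opening: 0.0876
gripper_force: 0.0
```

{"method": "send_rows", "body": {"deltas": [[[0,0,0],0],[[0,0,0],0],[[0,0,0],0],[[0,0,0],0],[[0,0,0],0]], "gripper": 0}}

```text
clock: 17.22
tool_pos: [0.55, -0.0086, 0.092]
orientation: [180.0, 0.1, -179.9]
force: [-0.2, -1.1, -0.1]
opening: 0.06
gripper_force: 0.0
```

{"method": "send_rows", "body": {"deltas": [[[0,0,0],0],[[0,0,0],0],[[0,0,-0.01],0],[[0,0,-0.03],0],[[0,0,-0.06],0]]}}

```text
clock: 17.63
tool_pos: [0.548, -0.0091, 0.138]
orientation: [-179.9, -0.3, -180.0]
force: [1.5, -0.2, -2.0]
opening: 0.0488
gripper_force: 30.0
```

{"method": "send_rows", "body": {"deltas": [[[0,0,-0.04],0],[[0,0,-0.08],0],[[0,0,-0.12],0],[[0,0,-0.16],0],[[0,0,-0.18],0]]}}

```text
clock: 18.05
tool_pos: [0.5503, -0.0088, 0.2878]
orientation: [180.0, 0.3, -179.9]
force: [1.0, 0.9, -2.1]
opening: 0.049
gripper_force: 30.0
```

Run:
```python
from h import *
p=ctrl.snapshot("top");a=np.radians(8)
rel(.444-.01*np.cos(a),.322-.01*np.sin(a),.078,188)
im=p["color"][:,:,::-1].copy()
im=cv2.resize(im[160:320,80:280],None,fx=4,fy=4,interpolation=cv2.INTER_CUBIC)
c=[.444,.322]; R=np.array([[np.cos(a),-np.sin(a)],[np.sin(a),np.cos(a)]])
for z,col in((.055,(0,255,0)),(0,(255,255,0))):
    q=np.array([[.065,.07],[.065,-.07],[-.065,-.07],[-.065,.07]])@R.T+c
    cv2.polylines(im,[np.int32((proj(p,np.c_[q,np.full(4,z)])-[80,160])*4)],True,col,1)
cv2.imwrite("pics/tE.png",im)
```

```text
t 18.1 [ 0.5511 -0.0087  0.2897] [ 179.94    0.46 -179.91] open 0.0489 shares [0.1456 0.4119 0.2647] turn -0.0878
```

View pics/tE.png

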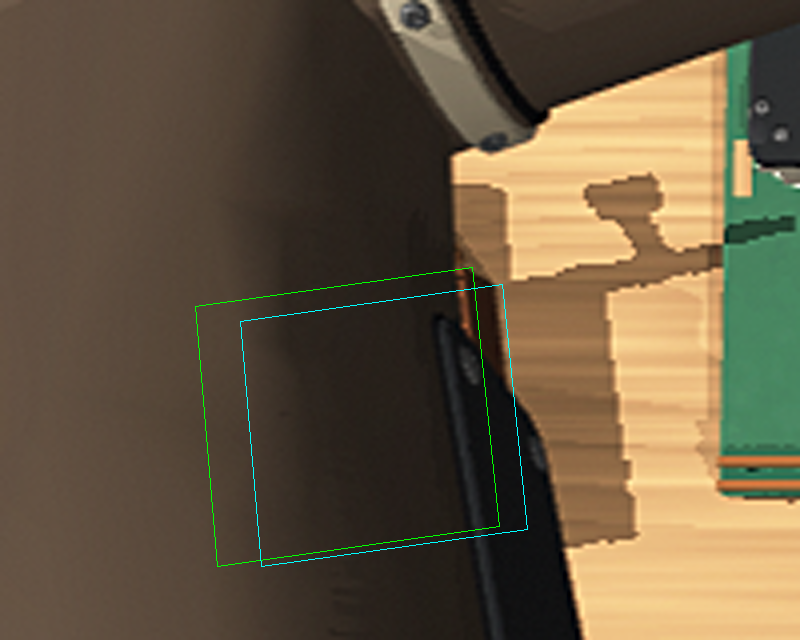

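Arm hides most of the case in this view, but the visible rim corner at (470,270) matches the overlay. The cellar is gripped (49 mm), so I carry it to the case.

{"method": "send_rows", "body": {"deltas": [[[0.005,0.014,0],0],[[0.014,0.04,0],0],[[0.025,0.07,0],0],[[0.036,0.103,0],0],[[0.048,0.137,0],0]]}}

```text
clock: 18.52
tool_pos: [0.5096, 0.1016, 0.282]
orientation: [-180.0, -0.1, 180.0]
force: [-0.5, 0.8, -1.8]
opening: 0.0486
gripper_force: 30.0
```

{"method": "send_rows", "body": {"deltas": [[[0.012,0.034,0],0],[[0.024,0.068,0],0],[[0.036,0.102,0],0],[[0.048,0.137,0],0],[[0.06,0.171,0],0]]}}

```text
clock: 18.93
tool_pos: [0.4612, 0.2387, 0.282]
orientation: [-179.9, -0.1, -179.9]
force: [1.1, 0.7, -1.7]
opening: 0.049
gripper_force: 30.0
```

{"method": "send_rows", "body": {"deltas": [[[0.012,0.034,0],-0.02],[[0.023,0.066,0],-0.04],[[0.03,0.086,0],-0.06],[[0.035,0.1,0],-0.08],[[0.036,0.104,0],-0.089]]}}

```text
clock: 19.35
tool_pos: [0.4328, 0.322, 0.282]
orientation: [-179.9, -0.1, -171.7]
force: [0.1, -0.4, -1.4]
opening: 0.0487
gripper_force: 30.0
```

{"method": "send_rows", "body": {"deltas": [[[0,0,0.02],0],[[0,0,0.05],0],[[0,0,0.08],0],[[0,0,0.1],0],[[0,0,0.11],0]]}}

```text
clock: 19.77
tool_pos: [0.4331, 0.3189, 0.1923]
orientation: [-179.8, -0.2, -172.0]
force: [0.2, 0.2, -1.4]
opening: 0.0488
gripper_force: 30.0
```

Run:
```python
from h import *
p=ctrl.snapshot("scene"); rel(.434,.3206,.077,188)
print(ctrl.get_obs()["joint_pos"].round(0),ctrl.get_obs()["force"].round(1))
save(p,"sF.png",(320,150,520,350),3)
```

```text
t 19.82 [0.4331 0.3189 0.1919] [-179.81   -0.21 -172.  ] open 0.0489 shares [-0.0014  0.0019  0.1436] turn 0.0
[  57.   13.  -24.   -0.  -53. -139.] [-0.3 -0.3 -3.3]
```

View pics/sF.png

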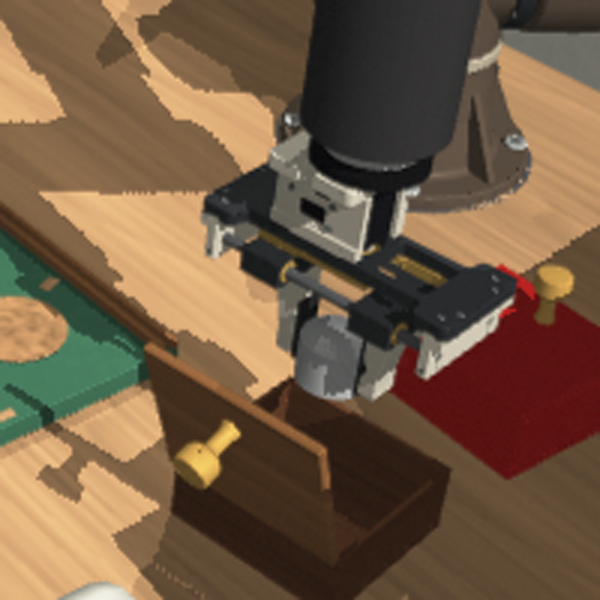

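The cellar is in line over the open case, clear of the lid at (230,430), so I lower it.

{"method": "send_rows", "body": {"deltas": [[[0,0,0.025],0],[[0,0,0.05],0],[[0,0,0.08],0],[[0,0,0.105],0],[[0,0,0.125],0]]}}

```text
clock: 20.23
tool_pos: [0.4342, 0.3205, 0.0944]
orientation: [-180.0, 0.0, -172.0]
force: [-1.0, -0.3, -1.9]
opening: 0.049
gripper_force: 30.0
```

{"method": "send_rows", "body": {"deltas": [[[0,0,0.008],0],[[0,0,0.015],0],[[0,0,0.019],0],[[0,0,0.021],0],[[0,0,0.022],0]]}}

```text
clock: 20.65
tool_pos: [0.4344, 0.3211, 0.078]
orientation: [180.0, 0.1, -171.9]
force: [0.9, -0.4, -2.2]
opening: 0.0489
gripper_force: 30.0
```

{"method": "send_rows", "body": {"deltas": [[[0,0,0],0],[[0,0,0.001],0],[[0,0,0.001],0],[[0,0,0.001],0],[[0,0,0.001],0]]}}

```text
clock: 21.07
tool_pos: [0.4341, 0.3208, 0.0768]
orientation: [180.0, 0.0, -171.9]
force: [0.5, -0.5, -1.5]
opening: 0.049
gripper_force: 30.0
```

{"method": "send_rows", "body": {"deltas": [[[0,0,0.0005],0],[[0,0,0.001],0],[[0,0,0.0015],0],[[0,0,0.002],0],[[0,0,0.002],0]]}}

```text
clock: 21.48
tool_pos: [0.4341, 0.3208, 0.0765]
orientation: [180.0, 0.0, -171.9]
force: [-6.5, -2.7, 15.8]
opening: 0.0489
gripper_force: 30.0
```

{"method": "send_rows", "body": {"deltas": [[[0,0,0],0],[[0,0,0],0],[[0,0,0],0],[[0,0,0],0],[[0,0,0],0]], "gripper": 0.72}}

```text
clock: 21.9
tool_pos: [0.434, 0.3207, 0.0748]
orientation: [-180.0, -0.0, -171.9]
force: [0.3, -0.6, 0.1]
opening: 0.0632
gripper_force: 0.0
```

{"method": "send_rows", "body": {"deltas": [[[0,0,-0.02],0],[[0,0,-0.05],0],[[0,0,-0.1],0],[[0,0,-0.15],0],[[0,0,-0.2],0]]}}

```text
clock: 22.32
tool_pos: [0.4338, 0.3203, 0.2365]
orientation: [-180.0, -0.0, -171.9]
force: [0.7, 1.5, -0.1]
opening: 0.0627
gripper_force: 0.0
```

Run:
```python
from h import *
p=ctrl.snapshot("scene"); rel(.434,.3206,.235,188)
save(p,"sG.png",(320,200,520,360),3)
K,R,t=cam(p); a=np.radians(8)
# lid edge if open 1.9: edge line in case frame
for y in(-.07,.07):
    X=np.array([.065+.13*np.sin(.33),y]); W=np.array([[np.cos(a),-np.sin(a)],[np.sin(a),np.cos(a)]])@X+[.444,.322]
    print("lid edge world",W.round(3),((proj(p,[W[0],W[1],.055+.13*np.cos(.33)])[0]-[320,200])*3).round())
```

```text
t 22.37 [0.4365 0.3228 0.2452] [ 179.66    0.53 -171.84] open 0.0633 shares [ 0.0035 -0.0022  0.0128] turn 0.0018
lid edge world [0.56  0.268] [141. 186.]
lid edge world [0.54  0.406] [315. 295.]
```

View pics/sG.png

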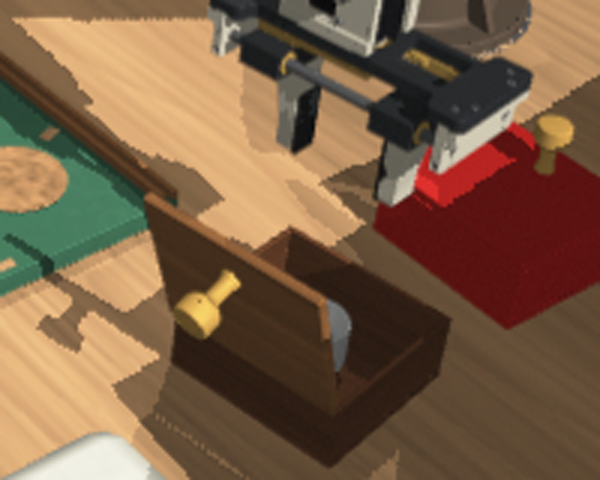

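The cellar stands in the case and the lid edge is where predicted. Next I close the fingers and go behind the lid, on the -y side of the knob.

{"method": "send_rows", "body": {"deltas": [[[0,0,-0.02],0],[[0,0,-0.04],0],[[0,0,-0.06],0],[[0,0,-0.07],0],[[0,0,-0.07],0]], "gripper": 0}}

```text
clock: 22.78
tool_pos: [0.4346, 0.3213, 0.2926]
orientation: [179.9, 0.1, -171.9]
force: [0.6, -0.1, -0.5]
opening: 0.0351
gripper_force: 0.0
```

{"method": "send_rows", "body": {"deltas": [[[-0.03,-0.006,0],0],[[-0.06,-0.012,0],0],[[-0.09,-0.018,0],0],[[-0.12,-0.025,0],0],[[-0.14,-0.03,0],0]]}}

```text
clock: 23.2
tool_pos: [0.5498, 0.3123, 0.2889]
orientation: [-179.9, -0.1, -172.0]
force: [-0.1, 0.5, -0.1]
opening: 0.0032
gripper_force: 0.0
```

{"method": "send_rows", "body": {"deltas": [[[-0.03,-0.006,0],0],[[-0.06,-0.012,0],0],[[-0.09,-0.018,0],0],[[-0.104,-0.02,0],0],[[-0.104,-0.02,0],0]]}}

```text
clock: 23.62
tool_pos: [0.6346, 0.3078, 0.2878]
orientation: [-179.9, -0.2, -172.0]
force: [-0.3, -0.5, -0.1]
opening: 0.0005
gripper_force: 0.0
```

{"method": "send_rows", "body": {"deltas": [[[0,0,0.03],0],[[0,0,0.06],0],[[0,0,0.09],0],[[0,0,0.108],0],[[0,0,0.108],0]]}}

```text
clock: 24.03
tool_pos: [0.6303, 0.3074, 0.1993]
orientation: [-179.8, -0.4, -172.0]
force: [-0.8, -0.6, -0.8]
opening: 0.0005
gripper_force: 0.0
```

{"method": "send_rows", "body": {"deltas": [[[0.015,0,0],0],[[0.03,0,0],0],[[0.045,0,0],0],[[0.06,0,0],0],[[0.075,0,0],0]]}}

```text
clock: 24.45
tool_pos: [0.5728, 0.3002, 0.2053]
orientation: [180.0, 0.0, -171.9]
force: [0.3, 0.4, 0.6]
opening: 0.0002
gripper_force: 0.4
```

{"method": "send_rows", "body": {"deltas": [[[0.015,0,0],0],[[0.03,0,0],0],[[0.045,0,0],0],[[0.06,0,0],0],[[0.075,0,0],0]]}}

```text
clock: 24.87
tool_pos: [0.5134, 0.2918, 0.2054]
orientation: [180.0, 0.1, -171.9]
force: [0.6, -0.5, -1.1]
opening: 0.0008
gripper_force: 0.2
```

{"method": "send_rows", "body": {"deltas": [[[0.015,0,0],0],[[0.03,0,0],0],[[0.044,0,0],0],[[0.044,0,0],0],[[0.044,0,0],0]]}}

```text
clock: 25.28
tool_pos: [0.4787, 0.2868, 0.205]
orientation: [180.0, 0.0, -171.9]
force: [-0.2, -0.6, -0.2]
opening: 0.0003
gripper_force: 0.0
```

{"method": "send_rows", "body": {"deltas": [[[0,0,-0.02],0],[[0,0,-0.04],0],[[0,0,-0.06],0],[[0,0,-0.06],0],[[0,0,-0.06],0]], "gripper": 1}}

```text
clock: 25.7
tool_pos: [0.4798, 0.2872, 0.2533]
orientation: [179.9, 0.1, -171.9]
force: [-0.8, 0.4, 0.7]
opening: 0.0283
gripper_force: 0.0
```

Run:
```python
from h import *
p=ctrl.snapshot("scene"); rel(.503,-.331,.25,180)
save(p,"sH.png",(180,120,520,360),2)
```

```text
t 25.75 [0.4794 0.2868 0.2524] [ 179.98    0.   -171.96] open 0.0321 shares [ 0.0789 -0.7688  0.003 ] turn 0.0894
```

View pics/sH.png

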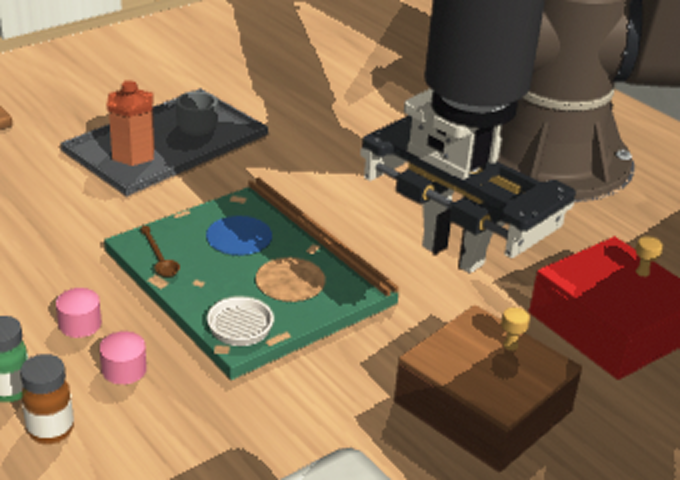

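The lid is shut, and pot and bowl are still on the tray. The bowl goes back first, so the gripper body will not meet the pot.

{"method": "send_rows", "body": {"deltas": [[[0.012,-0.038,0],0],[[0.023,-0.077,0],0],[[0.034,-0.115,0],0],[[0.046,-0.153,0],0],[[0.057,-0.1915,0],0]], "gripper": 1}}

```text
clock: 26.17
tool_pos: [0.4548, 0.1271, 0.2516]
orientation: [-180.0, -0.1, -171.9]
force: [0.4, 0.3, 0.1]
opening: 0.0659
gripper_force: 0.0
```

{"method": "send_rows", "body": {"deltas": [[[0.012,-0.038,0],0],[[0.023,-0.077,0],0],[[0.034,-0.115,0],0],[[0.046,-0.153,0],0],[[0.057,-0.1915,0],0]]}}

```text
clock: 26.58
tool_pos: [0.431, -0.0309, 0.2519]
orientation: [-180.0, -0.1, -171.9]
force: [0.8, -0.1, -0.3]
opening: 0.0874
gripper_force: 0.0
```

{"method": "send_rows", "body": {"deltas": [[[0.012,-0.038,0],0],[[0.023,-0.077,0],0],[[0.034,-0.115,0],0],[[0.046,-0.153,0],0],[[0.057,-0.1915,0],0]]}}

```text
clock: 27.0
tool_pos: [0.4073, -0.189, 0.2519]
orientation: [180.0, -0.1, -171.9]
force: [1.4, -0.1, 0.5]
opening: 0.0876
gripper_force: 0.0
```

{"method": "send_rows", "body": {"deltas": [[[0.012,-0.038,0],0.02],[[0.023,-0.077,0],0.04],[[0.034,-0.115,0],0.06],[[0.046,-0.153,0],0.08],[[0.058,-0.1915,0],0.09]]}}

```text
clock: 27.42
tool_pos: [0.383, -0.3472, 0.2516]
orientation: [180.0, -0.1, 179.8]
force: [1.5, 0.4, 0.4]
opening: 0.0879
gripper_force: 0.0
```

{"method": "send_rows", "body": {"deltas": [[[0,0,0.02],0],[[0,0,0.04],0],[[0,0,0.06],0],[[0,0,0.06],0],[[0,0,0.06],0]]}}

```text
clock: 27.83
tool_pos: [0.3831, -0.3456, 0.2034]
orientation: [179.9, -0.2, 179.9]
force: [-0.5, 0.2, 0.1]
opening: 0.0879
gripper_force: 0.0
```

Run:
```python
from h import *
p=ctrl.snapshot("scene"); rel(.3848,-.3457,.076,180)
c=ctrl.cut_out(p,"bowl")
for k in c[:2]:
    ys,xs=np.nonzero(k["pixels"]); print(k["conf"],xs.min(),xs.max(),ys.min(),ys.max(),ray(p,((xs.min()+xs.max())/2,(ys.min()+ys.max())/2),.026).round(3))
```

```text
t 27.88 [ 0.3838 -0.3458  0.2045] [ 1.7999e+02 -7.0000e-02  1.7997e+02] open 0.0873 shares [-1.200e-03  1.000e-04  1.606e-01] turn -0.0003
```

{"method": "send_rows", "body": {"deltas": [[[-0.001,0,0.03],0],[[-0.001,0,0.065],0],[[-0.001,0,0.1],0],[[-0.001,0,0.13],0],[[-0.001,0,0.15],0]]}}

```text
clock: 28.35
tool_pos: [0.3847, -0.3454, 0.0835]
orientation: [180.0, -0.0, 180.0]
force: [0.1, 0.6, -0.6]
opening: 0.0876
gripper_force: 0.0
```

{"method": "send_rows", "body": {"deltas": [[[0,0,0.008],0],[[0,0,0.01],0],[[0,0,0.01],0],[[0,0,0.01],0],[[0,0,0.01],0]]}}

```text
clock: 28.77
tool_pos: [0.3855, -0.346, 0.0779]
orientation: [-179.9, 0.1, 180.0]
force: [0.2, 1.2, 0.7]
opening: 0.088
gripper_force: 0.0
```

{"method": "send_rows", "body": {"deltas": [[[0,0,0],0],[[0,0,0],0],[[0,0,0],0],[[0,0,0],0],[[0,0,0],0]], "gripper": 0}}

```text
clock: 29.18
tool_pos: [0.3847, -0.3457, 0.0768]
orientation: [-180.0, 0.0, 180.0]
force: [0.1, 1.1, 2.3]
opening: 0.0619
gripper_force: 30.0
```

{"method": "send_rows", "body": {"deltas": [[[0,0,0],0],[[0,0,0],0],[[0,0,0],0],[[0,0,0],0],[[0,0,0],0]]}}

```text
clock: 29.6
tool_pos: [0.3847, -0.3458, 0.0767]
orientation: [-180.0, 0.0, 180.0]
force: [-0.7, 2.1, 4.7]
opening: 0.0623
gripper_force: 30.0
```

```bash
python3 -c "
from h import *
rel(.503,-.0577,.25,180)"
```

```text
t 29.6 [ 0.3847 -0.3458  0.0767] [-1.7999e+02  1.0000e-02  1.7997e+02] open 0.0623 shares [-0.1477  0.3601 -0.2166] turn -0.0003
```

{"method": "send_rows", "body": {"deltas": [[[0,0,-0.01],0],[[0,0,-0.035],0],[[0,0,-0.07],0],[[0,0,-0.105],0],[[0,0,-0.14],0]]}}

```text
clock: 30.02
tool_pos: [0.3839, -0.3454, 0.1896]
orientation: [180.0, -0.1, 180.0]
force: [0.4, -0.1, -1.7]
opening: 0.0623
gripper_force: 30.0
```

{"method": "send_rows", "body": {"deltas": [[[0,0,-0.03],0],[[0,0,-0.06],0],[[-0.007,0.017,-0.08],0],[[-0.018,0.045,-0.08],0],[[-0.032,0.078,-0.08],0]]}}

```text
clock: 30.43
tool_pos: [0.4101, -0.2832, 0.2537]
orientation: [-180.0, 0.1, 179.8]
force: [0.5, 0.4, -3.7]
opening: 0.0624
gripper_force: 30.0
```

{"method": "send_rows", "body": {"deltas": [[[-0.014,0.034,0],0],[[-0.028,0.068,0],0],[[-0.042,0.102,0],0],[[-0.056,0.137,0],0],[[-0.07,0.171,0],0]]}}

```text
clock: 30.85
tool_pos: [0.4661, -0.145, 0.2526]
orientation: [180.0, -0.0, 180.0]
force: [0.2, -0.8, -3.7]
opening: 0.0621
gripper_force: 30.0
```

{"method": "send_rows", "body": {"deltas": [[[-0.014,0.034,0],0],[[-0.028,0.068,0],0],[[-0.039,0.095,0],0],[[-0.044,0.108,0],0],[[-0.046,0.111,0],0]]}}

```text
clock: 31.27
tool_pos: [0.5034, -0.0562, 0.2524]
orientation: [180.0, -0.0, -179.9]
force: [0.5, -0.8, -1.7]
opening: 0.0625
gripper_force: 30.0
```

{"method": "send_rows", "body": {"deltas": [[[0,0,0.03],0],[[0,0,0.065],0],[[0,0,0.1],0],[[0,0,0.13],0],[[0,0,0.145],0]]}}

```text
clock: 31.68
tool_pos: [0.501, -0.0589, 0.1337]
orientation: [-180.0, -0.3, 179.9]
force: [-0.5, 0.1, -1.7]
opening: 0.0623
gripper_force: 30.0
```

```bash
python3 -c "
from h import *
p=ctrl.snapshot('scene');rel(.503,-.0577,.0962,180)"
```

```text
t 31.73 [ 0.5004 -0.059   0.1325] [-179.95   -0.38  179.87] open 0.0623 shares [-0.0032  0.0017  0.0453] turn -0.0015
```

{"method": "send_rows", "body": {"deltas": [[[0,0,0.015],0],[[0,0,0.028],0],[[0,0,0.038],0],[[0,0,0.045],0],[[0,0,0.048],0]]}}

```text
clock: 32.15
tool_pos: [0.5029, -0.0582, 0.0978]
orientation: [-180.0, -0.0, 179.9]
force: [-0.7, 0.1, -2.1]
opening: 0.0629
gripper_force: 30.0
```

{"method": "send_rows", "body": {"deltas": [[[0,0,0],0],[[0,0,0.0005],0],[[0,0,0.001],0],[[0,0,0.001],0],[[0,0,0.001],0]]}}

```text
clock: 32.57
tool_pos: [0.5034, -0.0577, 0.0977]
orientation: [180.0, 0.0, 180.0]
force: [0.6, 0.0, -3.1]
opening: 0.0623
gripper_force: 30.0
```

{"method": "send_rows", "body": {"deltas": [[[0,0,0.0005],0],[[0,0,0.001],0],[[0,0,0.0015],0],[[0,0,0.002],0],[[0,0,0.002],0]]}}

```text
clock: 32.98
tool_pos: [0.5032, -0.0578, 0.0958]
orientation: [-180.0, -0.0, 180.0]
force: [-0.4, 0.3, -1.2]
opening: 0.0624
gripper_force: 30.0
```

{"method": "send_rows", "body": {"deltas": [[[0,0,0],0],[[0,0,0],0],[[0,0,0],0],[[0,0,0],0],[[0,0,0],0]]}}

```text
clock: 33.4
tool_pos: [0.5032, -0.0578, 0.0958]
orientation: [180.0, 0.0, 180.0]
force: [-1.3, 0.9, -2.0]
opening: 0.0623
gripper_force: 30.0
```

{"method": "send_rows", "body": {"deltas": [[[0,0,0.0005],0],[[0,0,0.001],0],[[0,0,0.001],0],[[0,0,0.001],0],[[0,0,0.001],0]]}}

```text
clock: 33.82
tool_pos: [0.5032, -0.0578, 0.0957]
orientation: [-180.0, 0.0, 180.0]
force: [-3.2, 0.9, 8.1]
opening: 0.0623
gripper_force: 30.0
```

{"method": "send_rows", "body": {"deltas": [[[0,0,0],0],[[0,0,0],0],[[0,0,0],0],[[0,0,0],0],[[0,0,0],0]], "gripper": 1}}

```text
clock: 34.23
tool_pos: [0.5033, -0.0578, 0.0949]
orientation: [-180.0, 0.0, 180.0]
force: [0.8, 0.0, -0.5]
opening: 0.0866
gripper_force: 0.0
```

{"method": "send_rows", "body": {"deltas": [[[0,0,-0.02],0],[[0,0,-0.06],0],[[0,0,-0.11],0],[[0,0,-0.16],0],[[0,0,-0.2],0]]}}

```text
clock: 34.65
tool_pos: [0.5034, -0.0579, 0.258]
orientation: [-180.0, 0.1, 180.0]
force: [0.4, 0.7, -0.4]
opening: 0.0877
gripper_force: 0.0
```

{"method": "send_rows", "body": {"deltas": [[[0,-0.035,0],0],[[0,-0.07,0],0],[[0,-0.11,0],0],[[0,-0.15,0],0],[[0,-0.19,0],0]]}}

```text
clock: 35.07
tool_pos: [0.5029, -0.211, 0.2551]
orientation: [180.0, 0.0, 180.0]
force: [1.3, 0.3, -0.2]
opening: 0.0877
gripper_force: 0.0
```

{"method": "send_rows", "body": {"deltas": [[[0,-0.04,0],0],[[0,-0.08,0],0],[[0,-0.12,0],0],[[0,-0.151,0],0],[[0,-0.151,0],0]]}}

```text
clock: 35.48
tool_pos: [0.5026, -0.3343, 0.2542]
orientation: [-180.0, -0.1, 179.8]
force: [1.4, 0.2, 1.2]
opening: 0.0876
gripper_force: 0.0
```

{"method": "send_rows", "body": {"deltas": [[[0,0,0.02],0],[[0,0,0.05],0],[[0,0,0.07],0],[[0,0,0.08],0],[[0,0,0.08],0]]}}

```text
clock: 35.9
tool_pos: [0.5021, -0.33, 0.1889]
orientation: [179.9, -0.2, 180.0]
force: [-0.4, -0.2, 0.8]
opening: 0.0877
gripper_force: 0.0
```

```bash
python3 -c "
from h import *
p=ctrl.snapshot('scene');rel(.503,-.3305,.123,180); save(p,'sI.png',(190,100,440,300),3)"
```

```text
t 35.95 [ 0.5028 -0.3303  0.1904] [ 1.7998e+02 -1.0000e-01  1.7998e+02] open 0.0877 shares [-0.0003 -0.0002  0.0843] turn -0.0002
```

View pics/sI.png

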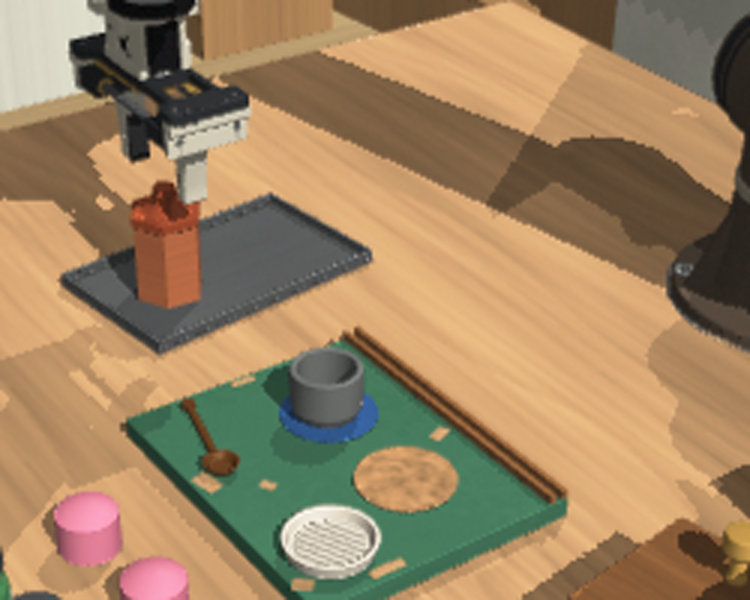

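The bowl is on the blue mat, centred as at the start. Next I take the pot.

{"method": "send_rows", "body": {"deltas": [[[0,0,0.02],0],[[0,0,0.045],0],[[0,0,0.068],0],[[0,0,0.082],0],[[0,0,0.085],0]]}}

```text
clock: 36.37
tool_pos: [0.5027, -0.3303, 0.122]
orientation: [180.0, -0.1, 180.0]
force: [-0.4, 0.5, -0.3]
opening: 0.0875
gripper_force: 0.0
```

{"method": "send_rows", "body": {"deltas": [[[0,0,0],0],[[0,0,0],0],[[0,0,0],0],[[0,0,0],0],[[0,0,0],0]], "gripper": 0}}

```text
clock: 36.78
tool_pos: [0.5035, -0.3306, 0.1239]
orientation: [-180.0, 0.1, 180.0]
force: [1.1, 2.1, 4.1]
opening: 0.0615
gripper_force: 29.8
```

{"method": "send_rows", "body": {"deltas": [[[0,0,0],0],[[0,0,0],0],[[0,0,0],0],[[0,0,0],0],[[0,0,0],0]]}}

```text
clock: 37.2
tool_pos: [0.5035, -0.3306, 0.1239]
orientation: [-180.0, 0.1, 180.0]
force: [-0.4, 2.4, 6.4]
opening: 0.0616
gripper_force: 29.8
```

```bash
python3 -c "
from h import *
rel(.5028,.052,.26,180)"
```

```text
t 37.2 [ 0.5035 -0.3306  0.1239] [-1.7997e+02  8.0000e-02  1.7998e+02] open 0.0616 shares [ 0.001   0.4783 -0.1701] turn -0.0002
```

{"method": "send_rows", "body": {"deltas": [[[0,0,-0.015],0],[[0,0,-0.05],0],[[0,0,-0.09],0],[[0,0,-0.13],0],[[0,0,-0.17],0]]}}

```text
clock: 37.62
tool_pos: [0.5022, -0.3302, 0.2594]
orientation: [179.9, -0.1, 179.9]
force: [1.7, -0.5, -4.6]
opening: 0.0616
gripper_force: 29.8
```

{"method": "send_rows", "body": {"deltas": [[[0,0.015,0],0],[[0,0.045,0],0],[[0,0.08,0],0],[[0,0.12,0],0],[[0,0.16,0],0]]}}

```text
clock: 38.03
tool_pos: [0.502, -0.2013, 0.2577]
orientation: [180.0, -0.1, 179.9]
force: [0.9, 0.7, -4.2]
opening: 0.0619
gripper_force: 29.8
```

{"method": "send_rows", "body": {"deltas": [[[0,0.04,0],0],[[0,0.08,0],0],[[0,0.12,0],0],[[0,0.16,0],0],[[0,0.2,0],0]]}}

```text
clock: 38.45
tool_pos: [0.5021, -0.041, 0.258]
orientation: [180.0, -0.1, 179.9]
force: [0.3, -0.2, -4.7]
opening: 0.0618
gripper_force: 29.8
```

{"method": "send_rows", "body": {"deltas": [[[0,0.04,0],0],[[0,0.08,0],0],[[0,0.105,0],0],[[0,0.118,0],0],[[0,0.118,0],0]]}}

```text
clock: 38.87
tool_pos: [0.5027, 0.0536, 0.2581]
orientation: [180.0, -0.1, -179.9]
force: [0.3, -0.1, -4.2]
opening: 0.0616
gripper_force: 29.8
```

{"method": "send_rows", "body": {"deltas": [[[0,0,0.03],0],[[0,0,0.06],0],[[0,0,0.09],0],[[0,0,0.115],0],[[0,0,0.125],0]]}}

```text
clock: 39.28
tool_pos: [0.5013, 0.0503, 0.1558]
orientation: [-179.9, -0.3, 179.9]
force: [-0.7, -0.3, -3.9]
opening: 0.0619
gripper_force: 29.8
```

{"method": "send_rows", "body": {"deltas": [[[0,0,0.007],0],[[0,0,0.013],0],[[0,0,0.017],0],[[0,0,0.0185],0],[[0,0,0.0185],0]]}}

```text
clock: 39.7
tool_pos: [0.5036, 0.0519, 0.1446]
orientation: [180.0, 0.0, 180.0]
force: [-0.3, -0.4, -3.5]
opening: 0.0618
gripper_force: 29.8
```

```bash
python3 -c "
from h import *
p=ctrl.snapshot('scene');rel(.5028,.052,.142,180); print(ctrl.get_obs()['force'])"
```

```text
t 39.75 [0.5036 0.0519 0.1448] [1.7997e+02 6.0000e-02 1.7997e+02] open 0.0616 shares [0.001  0.0001 0.0035] turn -0.0003
[-0.61638718  0.12685316 -4.02905907]
```

{"method": "send_rows", "body": {"deltas": [[[0,0,0.0008],0],[[0,0,0.0016],0],[[0,0,0.0024],0],[[0,0,0.0028],0],[[0,0,0.0028],0]]}}

```text
clock: 40.17
tool_pos: [0.5038, 0.0521, 0.143]
orientation: [180.0, 0.1, 180.0]
force: [-3.3, 0.9, 4.3]
opening: 0.0615
gripper_force: 29.8
```

{"method": "send_rows", "body": {"deltas": [[[0,0,0],0],[[0,0,0],0],[[0,0,0],0],[[0,0,0],0],[[0,0,0],0]]}}

```text
clock: 40.58
tool_pos: [0.5038, 0.052, 0.1429]
orientation: [180.0, 0.1, 180.0]
force: [-2.3, 0.2, 5.1]
opening: 0.062
gripper_force: 29.8
```

In contact with the mat, so I release and retreat.

{"method": "send_rows", "body": {"deltas": [[[0,0,0],0],[[0,0,0],0],[[0,0,0],0],[[0,0,0],0],[[0,0,0],0]], "gripper": 1}}

```text
clock: 41.0
tool_pos: [0.5033, 0.0518, 0.1419]
orientation: [-180.0, 0.0, 180.0]
force: [0.1, 0.0, -0.7]
opening: 0.0865
gripper_force: 0.0
```

{"method": "send_rows", "body": {"deltas": [[[0,0,-0.02],0],[[0,0,-0.06],0],[[0,0,-0.1],0],[[0,0,-0.14],0],[[0,0,-0.18],0]]}}

```text
clock: 41.42
tool_pos: [0.503, 0.0516, 0.2875]
orientation: [-180.0, -0.0, 180.0]
force: [0.4, 0.8, 0.3]
opening: 0.0874
gripper_force: 0.0
```

{"method": "send_rows", "body": {"deltas": [[[0,-0.04,0],0],[[0,-0.08,0],0],[[0,-0.12,0],0],[[0,-0.16,0],0],[[0,-0.2,0],0]]}}

```text
clock: 41.83
tool_pos: [0.5029, -0.1095, 0.2861]
orientation: [180.0, 0.0, 180.0]
force: [-0.1, 0.5, -0.6]
opening: 0.0877
gripper_force: 0.0
```

{"method": "send_rows", "body": {"deltas": [[[0,-0.04,0],0],[[0,-0.08,0],0],[[0,-0.12,0],0],[[0,-0.16,0],0],[[0,-0.2,0],0]]}}

```text
clock: 42.25
tool_pos: [0.5028, -0.2698, 0.2859]
orientation: [180.0, 0.0, 180.0]
force: [-0.1, 0.8, -0.1]
opening: 0.0875
gripper_force: 0.0
```

{"method": "send_rows", "body": {"deltas": [[[0,0,0],0],[[0,0,0],0],[[0,0,0],0],[[0,0,0],0],[[0,0,0],0]]}}

```text
clock: 42.67
tool_pos: [0.5032, -0.2672, 0.2861]
orientation: [180.0, 0.0, -180.0]
force: [0.3, 0.1, 0.1]
opening: 0.0875
gripper_force: 0.0
```

```bash
python3 -c "
from h import *
a=ctrl.snapshot('top');b=ctrl.snapshot('scene')
A=a['color'][160:300,110:420,::-1];B=b['color'][180:370,210:490,::-1]
A=cv2.resize(A,(620,280));B=cv2.resize(B,(464,315))
B=cv2.copyMakeBorder(B,0,0,0,156,0); cv2.imwrite('pics/end.png',np.vstack([A,B]))
for u,z in(((300.4,228.5),.135),):pass
"
```

```text
(no output)
```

View pics/end.png

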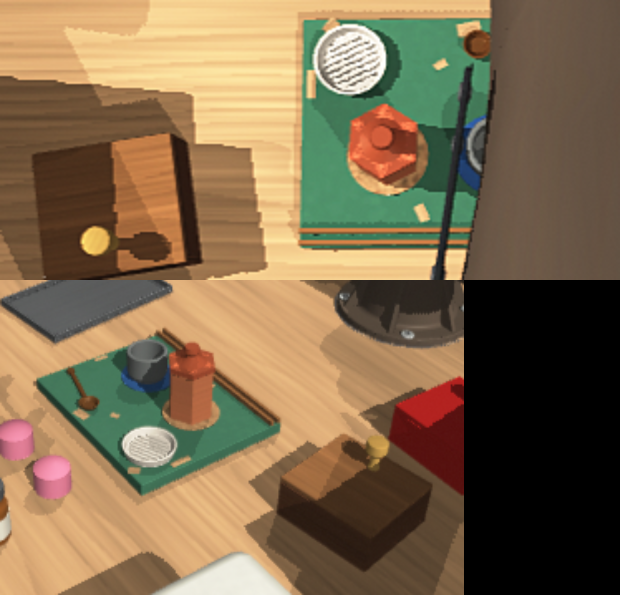

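Pot (385,140) and bowl (148,365) stand on their mats, the lid is shut, and grater and spoon have not moved. I hand in.

```bash
python3 -c "
from plant import ctrl
print(ctrl.close_job())"
```

```text
the job is handed in; nothing more can be done
None
```

I handed the job in at about 43 s of the 134 s allowed: the cellar is in the shut case, the pot and bowl are back on the middle of their mats, and the grater and spoon were not moved; the hand-in gave no verdict.

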